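# Set the bench grinder's tool rest with the 3 mm gauge

## Task

The grinder's grey wheel has worn, and its tool rest now stands too far off. Take the red-handled 3 mm gauge from its wooden block, slide its blade down into the gap between rest and wheel, and bring the stiff rest up gently until the blade is just nipped; then draw the gauge slowly straight up, feeling for a light drag on both sides that shows the gap is neither loose nor tight. Leave the rest there, put the gauge back fully home in its slot, and do not force the blade against the wheel or shift the things lying about.

Things in the scene. Friction and masses are not known exactly. Their poses are not given: they have to be found in the camera images.
- gauge: Hook-shaped 3 mm setting gauge, 80 g, loose. Steel foot 34 (x) x 20 (y) x 6 mm; origin: centre of the foot's underside, z up. A 3 mm thick, 20 mm wide blade hangs at the foot's +x end, from x = 17 to 20 mm, down to z = -20. Red handle 14 (x) x 18 (y) mm, x = -10 to +4, z = 6 to 44: grip it across y from above. It stands alone on rest or block, foot on top, blade over the edge or in the slot.
- gauge_tip (a point): Middle of the lower end of the gauge's blade: 18.5 mm in +x and 20 mm below the gauge's origin; same axes.
- rest: Steel tool rest before the grey wheel; origin: middle of the top of its wheel-side edge, top 140 mm above bench; +x to the wheel. Plate 50 (x, from -50 to 0) x 56 (y) x 8 mm; front face (x = -50) goes down 32 mm. Slides only along x, stays put, yields at about 7 N; starts 8 to 20 mm off the wheel. To be left 3 mm off (within 0.75 mm). Push its front face with shut fingers, or grip it across y.
- wheel: Hub of the grey wheel to be served (the -y one of two; does not turn, 25 mm wide, once 150 mm in diameter); origin: on its axis, mid-width, 136 mm above bench; axis along y, x away from the rest. Worn: the rim's front is now 70 to 75 mm before the origin; the pose does not tell which. Green guard, 90 mm radius, 46 wide, over top and back. Motor, 64 mm radius, from 25 mm on to +y.
- block: Wooden tool block, fixed, 90 (x) x 110 (y) x 36 mm high; origin: centre of its underside. The gauge stands in it at the start with its origin over the block's, 36 mm up, axes alike.
- slot (a point): Mouth of the gauge's slot in the block's top: 18.5 mm in +x from the block's centre, 7 (x) x 25 (y) mm wide, 28 mm deep; axes as the block. Home: the foot lies on the block's top, tip 20 mm below this point.
- dresser: Bystander: dark grey dressing stick 25 x 120 (y) x 25 mm, lying; origin under its middle. Leave it alone.
- brass: Bystander: brass strip 50 x 110 (y) x 4 mm, lying flat; origin under its middle. Leave it alone.
- tin: Bystander: blue tin, 60 mm diameter, 60 mm high; origin under its middle. Leave it alone.
There are look-alikes about, which are no part of the job. Leave any blue or orange look-alike of the gauge alone.

How it is judged:
By the outcome, as a careful person would: the job done as asked, in the order asked, and still so for the second after the job is handed in, with the robot touching nothing.
It also fails if it takes over 70 s, if anything falls off the work surface, if the arm or the gripper's body presses on something with over 40 N, if the wrist force passes 120 N, or if a joint passes its speed limit or range.

## Robot

A 6-joint arm with a two-finger parallel gripper is mounted at the origin on the work surface. World frame = base frame: x ahead of the robot, y to its left, z up, the work surface at z = 0. Lengths are in mm, angles in rad, forces in N, time in s.
With the tool pointing down it reaches from about 350 to 775 mm from the base axis. Payload 7.3 kg.
Tool frame: the origin (TCP) lies at the very end of the fingers, on their centre line; the grasp point (between the pads) lies 19 mm behind it; z points along the fingers, y is the line along which they close (so a half turn about z gives the same grasp; the last joint's range is limited). The gripper opens to 92 mm and grips with 3 to 60 N. Pads are 19 mm wide; open, the fingers measure 130 mm over their backs; the gripper's body (75 mm by 190 mm) begins 47 mm behind the grasp point.
Start: joints at [1.068, 0.342, 1.524, -0, 1.275, -0.146], TCP at [183.357, 491.96, 226.741] pointing down, gripper open.
Joint ranges: [-2.53, 2.53], [-0.77, 2.02], [0.04, 2.7], [-1, 4.14], [0.28, 2.66], [-3.11, 3.11]. Speed limits (rad/s): [2.57, 2.57, 3.14, 3.14, 3.14, 3.14].

## Interface

Orientations are given as [roll, pitch, yaw] about the fixed x, y, z axes, in that order (R = Rz(yaw) Ry(pitch) Rx(roll)).
In Python, from plant import bot gives the robot as it stands.
- The arm moves only by the tool jog_arm, never from a script. Its argument "targets" is a list of rows, each an object with "xyz": the shift along the tool's x, y, z as a fraction of full scale, a list of three; "spin": the turn about the tool's z as a fraction of full scale. In form: [{"xyz": [x, y, z], "spin": spin}, ...]. A call has exactly 10 rows; each row shifts and turns the commanded pose from where the row before left it, along the tool's axes as they then stand; what a row does not reach is not made up. Full scale, the value 1, is 80 mm for a shift and 0.1 rad for a turn. A row lasts 1/8 s, in which the tool goes at most 62.5 mm and 10.7 degrees, less where a joint would pass 70% of its speed; a pose out of reach is approached as far as the arm can. A call with a number of a shift or a turn outside -1 to 1 is refused whole. A call with a gripper value outside its range is refused whole. "gripper" is the opening in per cent of the stroke, from 0 (shut) to 100 (fully open), set as the call begins (left out, the last holds). The fingers move at their own pace and stop on an object; the grip force is fixed at half the most. Time passes only in rows, so rows that do not move let the fingers close, or fill a call up. It gives the time, the measured TCP pose, the force, the opening and the grip force at its end, in the units of the state.
- bot.get_obs(): the state, without advancing time (a new reading comes with each control period).
- bot.capture(name): name is "side" or "top" or "wrist"; returns the picture (480x640x3 uint8, blue, green, red); there is no depth.
- bot.get_calibration(name): a dict with "vfov" (degrees; the focal length in pixels is half the picture's height over the tangent of half this angle, whatever the lens; pixels are square), "cx", "cy" (the principal point, pixels), "k1" (the pictures are not rectified: a ray, as slopes to the right and down, at radius r is drawn at 1 + k1 r^2 times it, then the intrinsics apply), "eye" and "rotation" of the camera in the world. Camera axes: x right, y down, z forward; pixel columns grow to the right and rows downward; lengths in mm; the calibration is good to about 2 mm. A picture is of the moment at which its call begins: read the wrist's pose just before it. get_calibration takes no time and is no camera call; for the wrist camera it gives the pose at the moment of the call.
- bot.close_job(): hands the job in; it is judged then, once.
The state is a dict: "time": time; "joint_positions": joint angles; "dq": joint speeds; "tau": joint torques, N m; "tool_pos": TCP position; "tcp_rot": TCP orientation; "contact_force": force on the tool from outside, world axes, zero at the start; "moment": the same for the moment, N m; "grip_width": finger opening in mm; "finger_force": force on a finger pad.
Only numpy, scipy, OpenCV 4.12 (cv2) and the standard library are available. Lean on these libraries where they do the work, as an engineer would, in place of code of your own. Each camera call takes 0.05 s, during which the arm holds its last target. There are 200 camera calls.

## Working session

There is one attempt and no reset: what is moved stays moved. The work goes in short steps, Python scripts to look and compute and a tool call to move; the robot and the scene stay as the last step left them, time stands still between calls to the robot, and variables do not carry over. Pictures are saved under pics/ and viewed, at most 10 in all, crops included, and the job is handed in when it is done.

Besides the shell and the picture viewer there is one more tool, called in YAML: its name, and indented under it one key for each argument. jog_arm: Moves the arm, as the interface text tells. Shift numbers are shares of 80 mm and turn numbers shares of 0.1 rad, none past 1 either way. Its arguments: {"type":"object","properties":{"targets":{"type":"array","items":{"type":"object","properties":{"xyz":{"type":"array","items":{"type":"number"}},"spin":{"type":"number"}}}},"gripper":{"type":"number"}},"required":["targets"]}

```bash
mkdir -p pics; ls; cat > h.py <<'E'
import numpy as np, cv2
from plant import bot
def cal(n):
    c=bot.get_calibration(n); c['f']=240/np.tan(np.radians(c['vfov'])/2); c['R']=np.array(c['rotation']).reshape(3,3); c['eye']=np.array(c['eye']); return c
def ray(c,u,v):
    x=np.array([(u-c['cx'])/c['f'],(v-c['cy'])/c['f']]); s=x.copy()
    for _ in range(30): s=x/(1+c['k1']*(s@s))
    return c['R']@np.r_[s,1]
def pt(c,u,v,z):
    d=ray(c,u,v); return c['eye']+d*(z-c['eye'][2])/d[2]
def proj(c,P):
    q=c['R'].T@(np.array(P,float)-c['eye']); s=q[:2]/q[2]; s=s*(1+c['k1']*(s@s)); return s*c['f']+[c['cx'],c['cy']]
E
python3 - <<'E'
from h import *
for n in ['top','side']:
    cv2.imwrite(f'pics/{n}0.png',bot.capture(n)); c=cal(n); print(n,c['eye'],c['R'].round(3).tolist(),c['f'],c['cx'],c['cy'],c['k1'])
o=bot.get_obs();print({k:np.round(v,3) for k,v in o.items()})
E
```

```text
picsTraceback (most recent call last):
  File "<stdin>", line 3, in <module>
  File "h.py", line 4, in cal
    c=bot.get_calibration(n); c['f']=240/np.tan(np.radians(c['vfov'])/2); c['R']=np.array(c['rotation']).reshape(3,3); c['eye']=np.array(c['eye']); return c
                                                                                 ~~~~~~~~~~~~~~~~~~~~~~~~~~~~~~~^^^^^
ValueError: cannot reshape array of size 3 into shape (3,3)
```

```bash
sed -i "s/np.array(c\['rotation'\]).reshape(3,3)/Rotation.from_euler('xyz',c['rotation']).as_matrix()/; 1a from scipy.spatial.transform import Rotation" h.py
python3 - <<'E'
from h import *
for n in ['top','side']:
    cv2.imwrite(f'pics/{n}0.png',bot.capture(n)); c=cal(n); print(n,c['eye'],c['R'].round(3).tolist(),c['f'],c['cx'],c['cy'],c['k1'])
o=bot.get_obs();print({k:np.round(v,3) for k,v in o.items()})
E
```

```text
top [ 501.05051397 -103.57270853 1314.0330856 ] [[0.017, -0.997, 0.071], [-1.0, -0.017, 0.008], [-0.007, -0.071, -0.997]] 592.269080746459 320.96998962018444 239.82588076088896 0.061369264442919985
side [ 396.77004101 -664.2448279   751.09691116] [[0.952, -0.234, 0.196], [-0.305, -0.702, 0.643], [-0.013, -0.672, -0.74]] 482.22361215681116 310.790185273588 244.2840565899781 -0.03054601333536848
{'time': np.float64(0.15), 'joint_positions': array([ 1.068,  0.343,  1.525,  0.   ,  1.275, -0.146]), 'dq': array([ 0.002, -0.001, -0.003, -0.002, -0.001,  0.   ]), 'tau': array([ 1.0000e-03, -4.3147e+01, -2.4435e+01,  7.2000e-02,  5.4000e-02,
       -0.0000e+00]), 'tool_pos': array([183.185, 491.683, 226.181]), 'tcp_rot': array([-3.14 , -0.   ,  2.785]), 'contact_force': array([-0.386,  0.798,  0.015]), 'moment': array([-0.056,  0.031, -0.041]), 'finger_force': np.float64(0.0), 'grip_width': np.float64(91.98)}
```

View pics/top0.png

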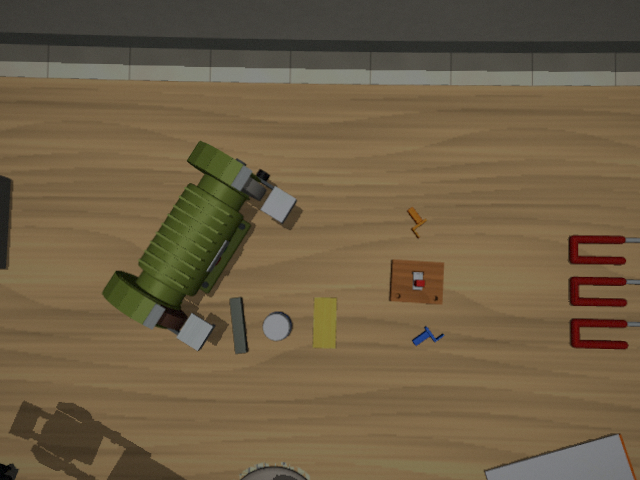

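View pics/side0.png

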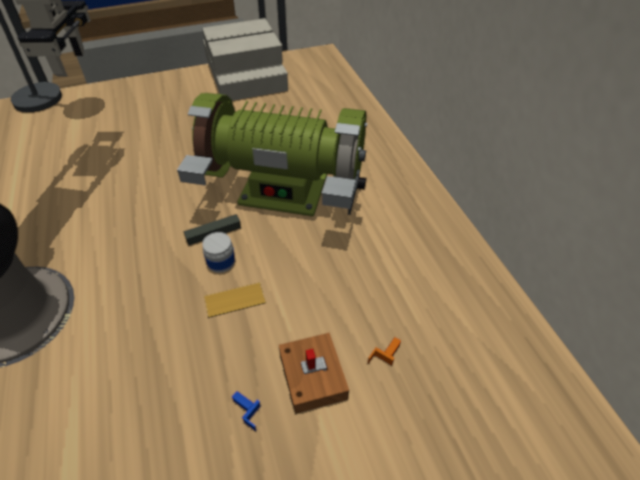

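Top view: the grinder has its grey wheel and rest at (278,204), and the brown wheel's rest at (196,331). The red gauge is in the block at (418,281). The orange (416,221) and blue (428,336) ones are loose look-alikes. The red one fits because it has a red handle and stands in the wooden block. I'll confirm with an enlarged crop.

```bash
python3 - <<'E'
from h import *
t=cv2.imread('pics/top0.png')
a=cv2.resize(t[140:230,190:310],None,fx=4,fy=4,interpolation=cv2.INTER_CUBIC)
b=cv2.resize(t[250:310,380:450],None,fx=5.1,fy=6,interpolation=cv2.INTER_CUBIC)
b=cv2.resize(t[250:310,380:450],None,fx=4,fy=4,interpolation=cv2.INTER_CUBIC); b=cv2.copyMakeBorder(b,0,360-240,0,0,0)
cv2.imwrite('pics/crop1.png',np.hstack([a,b]))
c=cal('top')
for n,u,v,z in [('rest',278,204,140),('block',417,282,36),('gauge',418,282,60),('bl',391,260,36),('br',443.5,262,36),('brb',442,304,36),('blb',390,302,36),('tin',277,326,60),('dr',238,325,25),('brass',325,323,4)]: print(n,pt(c,u,v,z).round(1))
E
```

```text
rest [654.5  -7.4 140. ]
block [ 504.5 -301.3   36. ]
gauge [ 504.5 -299.6   60. ]
bl [ 550.7 -245.2   36. ]
br [ 548.4 -357.7   36. ]
brb [ 458.6 -354.6   36. ]
blb [ 460.7 -243.8   36. ]
tin [407.2  -4.7  60. ]
dr [405.3  82.2  25. ]
brass [ 411.3 -105.4    4. ]
```

View pics/crop1.png

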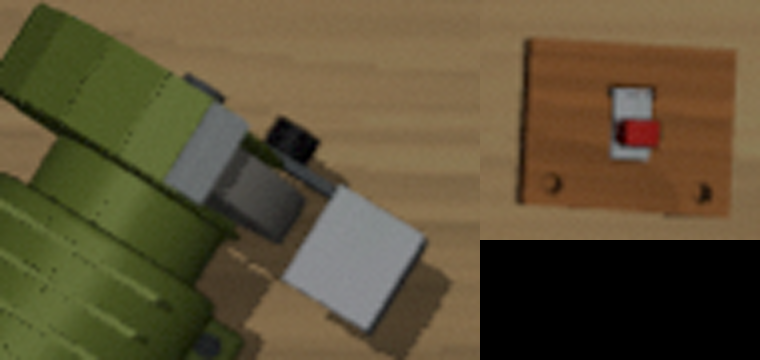

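```bash
cat >> h.py <<'E'
def step(dst, yaw, o=None):
    """tool-frame shift (fraction of 80mm) and spin (fraction of .1rad) to reach dst with yaw"""
    o=o or bot.get_obs(); p=np.array(o['tool_pos']); r=Rotation.from_euler('xyz',o['tcp_rot'])
    d=np.array(dst)-p; dy=(yaw-o['tcp_rot'][2]+np.pi)%(2*np.pi)-np.pi
    print('pos',p.round(2),'rot',np.round(o['tcp_rot'],4),'dtool mm',r.inv().apply(d).round(2),'frac',(r.inv().apply(d)/80).round(4),'spin frac',round(-dy/.1,3))
E
python3 - <<'E'
from h import *
c=cal('top')
P=[pt(c,u/4+190-.4,v/4+140-.4,140) for u,v in [(342,186),(427,240),(370,330),(283,278)]]
for p in P: print(p.round(1))
P=np.array(P)[:,:2]; print([np.linalg.norm(P[i]-P[i-1]).round(1) for i in range(4)])
e=(P[0]-P[1])+(P[3]-P[2]); f=(P[3]-P[0])+(P[2]-P[1])
print('yaw x',np.arctan2(e[1],e[0]),'y',np.arctan2(f[1],f[0])-np.pi/2, 'edge mid',(P[0]+P[3])/2,'ctr',P.mean(0))
for n,u,v,z in [('foot',(632/4)-120+380-.4,124/4+250-.4,42),('hnd',641/4-120+380-.4,134/4+250-.4,80)]: print(n,pt(c,u,v,z))
print(cal('wrist'))
step([504,-300,226],3.12)
E
```

```text
[690.4  -0.8 140. ]
[664.  -43.9 140. ]
[618.4 -16.4 140. ]
[643.7  27.5 140. ]
[np.float64(54.7), np.float64(50.5), np.float64(53.2), np.float64(50.7)]
yaw x 1.034022727062992 y 1.026921728196502 edge mid [667.06995381  13.34006501] ctr [654.13440475  -8.39843998]
foot [ 507.46559403 -301.60021361   42.        ]
hnd [ 502.19703022 -300.34806177   80.        ]
{'vfov': 69.17190600541406, 'cx': 317.64203891452655, 'cy': 241.17629709807062, 'k1': -0.04906635260864741, 'eye': array([114.0144862, 517.974437 , 384.1200086]), 'rotation': array([2.86309509e+00, 3.51369078e-04, 1.21553879e+00]), 'f': np.float64(348.08235000015475), 'R': array([[ 3.47831809e-01,  9.01466058e-01,  2.57627595e-01],
       [ 9.37556883e-01, -3.34339154e-01, -9.59396756e-02],
       [-3.51369071e-04,  2.74911396e-01, -9.61469501e-01]])}
pos [183.19 491.68 226.18] rot [-3.1404e+00 -2.0000e-04  2.7848e+00] dtool mm [-577.12 -629.77    0.81] frac [-7.214  -7.8722  0.0102] spin frac -3.352
```

jog_arm:
  targets:
    - {"xyz":[-0.45,-0.49,0]}
    - {"xyz":[-0.45,-0.49,0]}
    - {"xyz":[-0.45,-0.49,0]}
    - {"xyz":[-0.45,-0.49,0]}
    - {"xyz":[-0.45,-0.49,0]}
    - {"xyz":[-0.45,-0.49,0]}
    - {"xyz":[-0.45,-0.49,0]}
    - {"xyz":[-0.45,-0.49,0]}
    - {"xyz":[-0.45,-0.49,0]}
    - {"xyz":[-0.45,-0.49,0]}

```text
invalid input
```

jog_arm:
  targets:
    - {"xyz":[-0.45,-0.49,0]}
    - {"xyz":[-0.45,-0.49,0]}
    - {"xyz":[-0.45,-0.49,0]}
    - {"xyz":[-0.45,-0.49,0.1]}
    - {"xyz":[-0.45,-0.49,0.2]}
    - {"xyz":[-0.46,-0.52,0.2],"spin":-0.35}
    - {"xyz":[0,0,0.2],"spin":-1}
    - {"xyz":[0,0,0.1],"spin":-1}
    - {"xyz":[0,0,0],"spin":-1}
    - {"xyz":[0,0,0]}
  gripper: 50

```text
invalid input
```

```bash
python3 - <<'E'
from h import *
c=cal('wrist'); step([502.2,-300.6,50],3.12); print(bot.get_obs()['time'])
cv2.imwrite('pics/w1.png',bot.capture('wrist'))
for P in [(502.2,-300.6,80),(525,-300.8,36),(488,-300.8,42)]: print(proj(c,P))
E
```

```text
pos [183.19 491.68 226.18] rot [-3.1404e+00 -2.0000e-04  2.7848e+00] dtool mm [-575.68 -630.75  176.82] frac [-7.196  -7.8844  2.2102] spin frac -3.352
0.15
[-78.23053223 579.25253674]
[-48.44964136 562.69971798]
[-65.41780038 551.75631693]
```

View pics/w1.png

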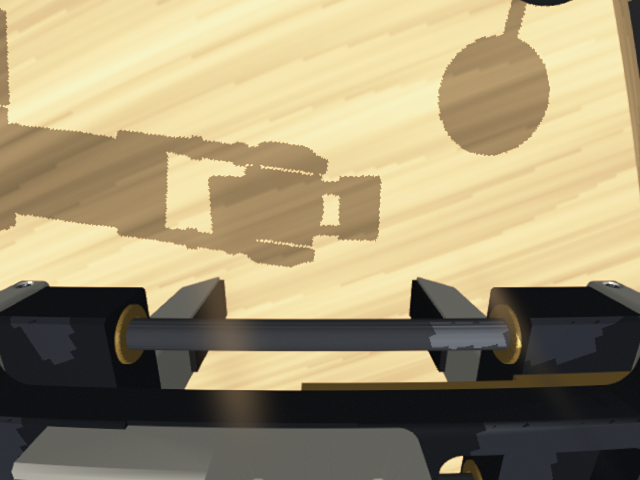

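The moves were refused and nothing moved, probably because each row needs a "spin". The wrist picture shows only bench and the fingers.

jog_arm:
  targets:
    - {"xyz":[-0.45,-0.49,0],"spin":0}
    - {"xyz":[-0.45,-0.49,0],"spin":0}
    - {"xyz":[-0.45,-0.49,0],"spin":0}
    - {"xyz":[-0.45,-0.49,0],"spin":0}
    - {"xyz":[-0.45,-0.49,0],"spin":0}
    - {"xyz":[-0.45,-0.49,0],"spin":0}
    - {"xyz":[-0.45,-0.49,0],"spin":0}
    - {"xyz":[-0.45,-0.49,0],"spin":0}
    - {"xyz":[-0.45,-0.49,0],"spin":0}
    - {"xyz":[-0.45,-0.49,0],"spin":0}

```text
time: 1.45
tool_pos: [384.2, -2.9, 226.8]
tcp_rot: [3.141, 0.001, 2.784]
contact_force: [0.5, 0.7, -0.0]
grip_width: 91.7
finger_force: 0.0
```

jog_arm:
  targets:
    - {"xyz":[-0.45,-0.49,0],"spin":0}
    - {"xyz":[-0.45,-0.49,0],"spin":0}
    - {"xyz":[-0.45,-0.49,0],"spin":0}
    - {"xyz":[-0.45,-0.49,0.1],"spin":0}
    - {"xyz":[-0.45,-0.49,0.2],"spin":0}
    - {"xyz":[-0.44,-0.52,0.2],"spin":-0.35}
    - {"xyz":[0,0,0.2],"spin":-1}
    - {"xyz":[0,0,0.1],"spin":-1}
    - {"xyz":[0,0,0],"spin":-1}
    - {"xyz":[0,0,0],"spin":0}
  gripper: 50

```text
time: 2.7
tool_pos: [502.3, -298.8, 162.3]
tcp_rot: [3.141, -0.0, 3.119]
contact_force: [0.3, -0.4, 0.3]
grip_width: 46.2
finger_force: 0.0
```

```bash
python3 - <<'E'
from h import *
c=cal('wrist'); step([502.2,-300.6,50],3.12); print(bot.get_obs()['time'])
cv2.imwrite('pics/w2.png',bot.capture('wrist'))
for P in [(502.2,-300.6,80),(525,-300.8,36),(488,-300.8,42)]: print(proj(c,P))
E
```

```text
pos [ 502.32 -298.85  162.35] rot [ 3.1411e+00 -5.0000e-04  3.1188e+00] dtool mm [ 3.0000e-02 -1.8100e+00  1.1235e+02] frac [ 4.0000e-04 -2.2600e-02  1.4044e+00] spin frac -0.012
2.7
[314.4279778  247.98571207]
[315.20866701 258.28792421]
[314.11989513 217.67552598]
```

View pics/w2.png

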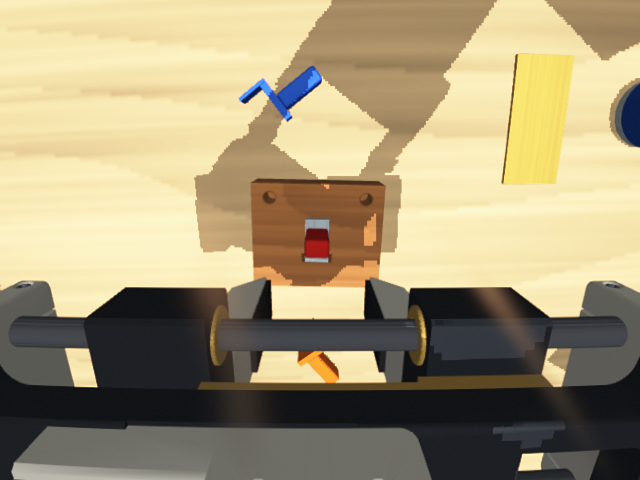

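Wrist view: red handle top at (317,244), between the open fingers, and the foot's rear end at (317,220). The block has its two holes on the rear side, so this is the gauge meant. Going down.

jog_arm:
  targets:
    - {"xyz":[0,0,0.3],"spin":0}
    - {"xyz":[0,0,0.4],"spin":0}
    - {"xyz":[0,0,0.4],"spin":0}
    - {"xyz":[0,0,0.2],"spin":0}
    - {"xyz":[0,0,0.1],"spin":0}
    - {"xyz":[0,0,0],"spin":0}
    - {"xyz":[0,0,0],"spin":0}
    - {"xyz":[0,0,0],"spin":0}
    - {"xyz":[0,0,0],"spin":0}
    - {"xyz":[0,0,0],"spin":0}

```text
time: 4.0
tool_pos: [502.5, -298.9, 50.9]
tcp_rot: [-3.141, 0.0, 3.12]
contact_force: [0.1, 0.4, 0.1]
grip_width: 45.6
finger_force: 0.0
```

jog_arm:
  targets:
    - {"xyz":[0,0,0],"spin":0}
    - {"xyz":[0,0,0],"spin":0}
    - {"xyz":[0,0,0],"spin":0}
    - {"xyz":[0,0,0],"spin":0}
    - {"xyz":[0,0,0],"spin":0}
    - {"xyz":[0,0,0],"spin":0}
    - {"xyz":[0,0,0],"spin":0}
    - {"xyz":[0,0,0],"spin":0}
    - {"xyz":[0,0,0],"spin":0}
    - {"xyz":[0,0,0],"spin":0}
  gripper: 10

```text
time: 5.25
tool_pos: [502.4, -298.9, 50.7]
tcp_rot: [3.142, 0.0, 3.12]
contact_force: [0.5, -0.5, -0.5]
grip_width: 17.8
finger_force: 30.0
```

```bash
python3 - <<'E'
from h import *
c=cal('wrist'); step([502.2,-300.6,130],3.12); print(bot.get_obs())
a=bot.capture('wrist'); 
b=bot.capture('side')[310:430,250:420]
cv2.imwrite('pics/w3.png',np.hstack([a[150:400,150:490],cv2.resize(b,(354,250))]))
E
```

```text
pos [ 502.44 -298.89   50.7 ] rot [3.1415e+00 1.0000e-04 3.1198e+00] dtool mm [  0.2   -1.71 -79.3 ] frac [ 0.0025 -0.0214 -0.9912] spin frac -0.002
{'time': 5.25, 'joint_positions': array([-6.67760959e-01,  6.35589452e-01,  1.56612434e+00,  1.31595802e-04,
        9.39869844e-01, -2.21681743e+00]), 'dq': array([-0.00130981, -0.0006203 ,  0.00045754,  0.00078518, -0.00145591,
       -0.00130859]), 'tau': array([ 1.22117456e-01, -5.27081859e+01, -1.94537777e+01, -2.43394665e-02,
        1.31348837e-01, -4.27648323e-03]), 'tool_pos': array([ 502.43919952, -298.88985364,   50.70043443]), 'tcp_rot': array([3.14151323e+00, 7.11675532e-05, 3.11977517e+00]), 'contact_force': array([ 0.46566731, -0.45497948, -0.52835799]), 'moment': array([-0.00277377,  0.00674867, -0.02582587]), 'finger_force': 29.99832719564438, 'grip_width': 17.791636464967652}
```

View pics/w3.png

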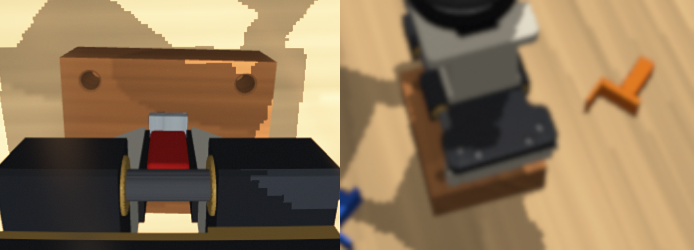

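Firmly gripped (17.8 mm), with the handle between the pads and the foot still flat on the block. Lifting.

jog_arm:
  targets:
    - {"xyz":[0,0,-0.15],"spin":0}
    - {"xyz":[0,0,-0.35],"spin":0}
    - {"xyz":[0,0,-0.45],"spin":0}
    - {"xyz":[0,0,-0.45],"spin":0}
    - {"xyz":[0,0,-0.46],"spin":0}
    - {"xyz":[-0.235,0.472,0],"spin":0}
    - {"xyz":[-0.235,0.472,0],"spin":0}
    - {"xyz":[-0.235,0.472,0],"spin":0}
    - {"xyz":[-0.235,0.472,0],"spin":0}
    - {"xyz":[-0.235,0.472,0],"spin":-0.5}

```text
time: 6.6
tool_pos: [601.0, -110.8, 200.4]
tcp_rot: [-3.142, 0.001, -3.112]
contact_force: [0.4, 0.4, -0.8]
grip_width: 17.8
finger_force: 30.0
```

jog_arm:
  targets:
    - {"xyz":[0,0,0],"spin":-1}
    - {"xyz":[0,0,0],"spin":-1}
    - {"xyz":[0,0,0],"spin":-1}
    - {"xyz":[0,0,0],"spin":-1}
    - {"xyz":[0,0,0],"spin":-1}
    - {"xyz":[0,0,0],"spin":-1}
    - {"xyz":[0,0,0],"spin":-1}
    - {"xyz":[0,0,0],"spin":-1}
    - {"xyz":[0,0,0],"spin":-1}
    - {"xyz":[0,0,0],"spin":-1}

```text
time: 7.85
tool_pos: [600.4, -112.1, 200.3]
tcp_rot: [-3.141, 0.0, -2.11]
contact_force: [0.1, -0.3, -0.4]
grip_width: 17.8
finger_force: 30.0
```

```bash
python3 - <<'E'
from h import *
step([659.2,0.1,200],4.17-2*np.pi); o=bot.get_obs(); print(o['time'],o['joint_positions'].round(2),o['contact_force'],o['grip_width'])
a=bot.capture('wrist'); b=bot.capture('top'); s=bot.capture('side')
cv2.imwrite('pics/x_w4.png',a);cv2.imwrite('pics/x_t4.png',b);cv2.imwrite('pics/x_s4.png',s)
c=lambda i,r,f:cv2.copyMakeBorder(i,0,r-i.shape[0],0,0,0)
A=cv2.resize(a,(400,300)); B=cv2.resize(b[140:240,190:323],(400,300)); S=cv2.resize(s[90:240,290:420],(260,300)); 
cv2.imwrite('pics/w4.png',np.vstack([np.hstack([A,B]),np.hstack([S,np.zeros((300,540,3),np.uint8)])]))
E
```

```text
pos [ 600.39 -112.08  200.3 ] rot [-3.1413e+00  2.0000e-04 -2.1100e+00] dtool mm [-126.46    7.14    0.33] frac [-1.5808  0.0892  0.0041] spin frac 0.032
7.85 [-0.31  0.52  1.31  0.    1.31 -2.91] [ 0.14723862 -0.29511977 -0.37661447] 17.78836107948033
```

View pics/w4.png

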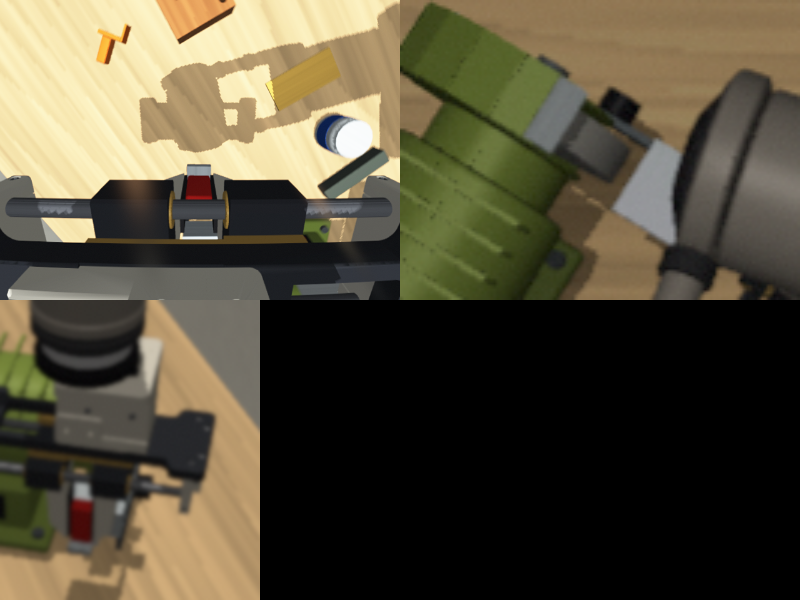

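Views: the gauge hangs straight in the grip (handle at wrist (200,187)). In the top view the rest and wheel gap is still visible at about (610,170) of the montage. The gap measured from above is about 12 mm. I aim the blade for mid-gap.

jog_arm:
  targets:
    - {"xyz":[-0.4,0.02,0],"spin":0}
    - {"xyz":[-0.5,0.03,0],"spin":0}
    - {"xyz":[-0.45,0.02,0],"spin":0}
    - {"xyz":[-0.23,0.02,0],"spin":0}
    - {"xyz":[0,0,0],"spin":0}
    - {"xyz":[0,0,0.1],"spin":0}
    - {"xyz":[0,0,0.15],"spin":0}
    - {"xyz":[0,0,0],"spin":0}
    - {"xyz":[0,0,0],"spin":0}
    - {"xyz":[0,0,0],"spin":0}

```text
time: 9.25
tool_pos: [659.8, -0.4, 179.9]
tcp_rot: [-3.141, 0.0, -2.114]
contact_force: [-0.1, -0.4, -0.5]
grip_width: 17.7
finger_force: 30.0
```

```bash
python3 - <<'E'
from h import *
step([659.2,0.1,157],4.17-2*np.pi); o=bot.get_obs(); print(o['time'],o['joint_positions'].round(2),o['contact_force'],o['grip_width'])
c=cal('side'); s=bot.capture('side'); s0=cv2.imread('pics/side0.png'); 
for x,y in [(0,28),(0,-28),(-50,-28),(-50,28)]:
    u=np.array([.515,.857]);v=np.array([-.857,.515]); print(proj(c,np.r_[np.array([667.1,13.3])+u*x+v*y,140]).round(1))
cv2.imwrite('pics/w5.png',np.hstack([cv2.resize(s[120:230,290:400],(400,400),interpolation=2),cv2.resize(s0[120:230,290:400],(400,400),interpolation=2)]))
E
```

```text
pos [ 6.5981e+02 -4.1000e-01  1.7993e+02] rot [-3.1409e+00  4.0000e-04 -2.1136e+00] dtool mm [-0.12  0.8  22.93] frac [-0.0015  0.01    0.2866] spin frac -0.004
9.25 [-0.12  0.63  1.18  0.    1.33 -2.72] [-0.11948024 -0.44575708 -0.47458573] 17.69422769911472
[326.6 176.7]
[354.8 180.7]
[350.3 197.6]
[321.1 193.3]
```

View pics/w5.png

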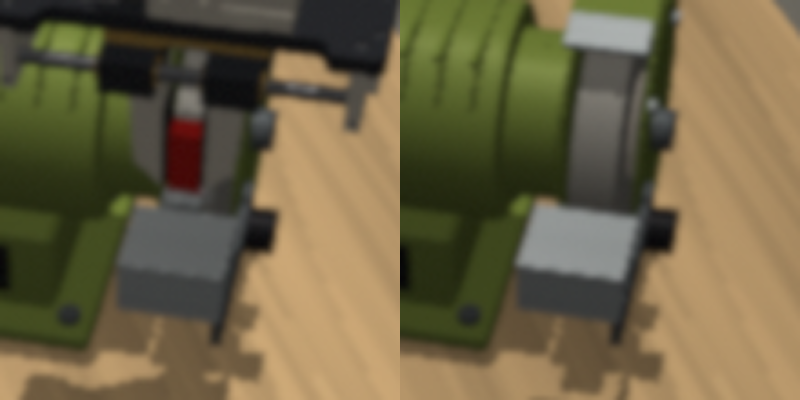

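The side crop shows the gauge blade above the wheel-side edge of the rest, its handle at (185,155), centred on the rest. Lowering slowly.

jog_arm:
  targets:
    - {"xyz":[0,0.01,0.025],"spin":0}
    - {"xyz":[0,0,0.025],"spin":0}
    - {"xyz":[0,0,0.025],"spin":0}
    - {"xyz":[0,0,0.025],"spin":0}
    - {"xyz":[0,0,0.025],"spin":0}
    - {"xyz":[0,0,0.025],"spin":0}
    - {"xyz":[0,0,0.03],"spin":0}
    - {"xyz":[0,0,0.03],"spin":0}
    - {"xyz":[0,0,0.03],"spin":0}
    - {"xyz":[0,0,0.03],"spin":0}

```text
time: 10.55
tool_pos: [658.9, 0.2, 157.7]
tcp_rot: [3.142, 0.0, -2.113]
contact_force: [0.3, 0.4, -1.7]
grip_width: 17.7
finger_force: 30.0
```

jog_arm:
  targets:
    - {"xyz":[0,0,0.006],"spin":0}
    - {"xyz":[0,0,0.006],"spin":0}
    - {"xyz":[0,0,0.006],"spin":0}
    - {"xyz":[0,0,0.006],"spin":0}
    - {"xyz":[0,0,0.006],"spin":0}
    - {"xyz":[0,0,0.006],"spin":0}
    - {"xyz":[0,0,0],"spin":0}
    - {"xyz":[0,0,0],"spin":0}
    - {"xyz":[0,0,0],"spin":0}
    - {"xyz":[0,0,0],"spin":0}

```text
time: 11.8
tool_pos: [658.9, 0.2, 155.0]
tcp_rot: [3.142, 0.0, -2.113]
contact_force: [-0.1, 0.2, -1.3]
grip_width: 17.9
finger_force: 30.0
```

jog_arm:
  targets:
    - {"xyz":[0,0,0.004],"spin":0}
    - {"xyz":[0,0,0.004],"spin":0}
    - {"xyz":[0,0,0.004],"spin":0}
    - {"xyz":[0,0,0],"spin":0}
    - {"xyz":[0,0,0],"spin":0}
    - {"xyz":[0,0,0],"spin":0}
    - {"xyz":[0,0,0],"spin":0}
    - {"xyz":[0,0,0],"spin":0}
    - {"xyz":[0,0,0],"spin":0}
    - {"xyz":[0,0,0],"spin":0}

```text
time: 13.05
tool_pos: [659.0, 0.2, 154.6]
tcp_rot: [-3.141, 0.0, -2.113]
contact_force: [-2.4, 0.1, 6.4]
grip_width: 17.8
finger_force: 30.0
```

Contact with the rest at the expected height (154.6, 6.4 N). Releasing, then going round to the rest's front.

jog_arm:
  targets:
    - {"xyz":[0,0,0],"spin":0}
    - {"xyz":[0,0,0],"spin":0}
    - {"xyz":[0,0,0],"spin":0}
    - {"xyz":[0,0,0],"spin":0}
    - {"xyz":[0,0,-0.1],"spin":0}
    - {"xyz":[0,0,-0.2],"spin":0}
    - {"xyz":[0,0,-0.3],"spin":0}
    - {"xyz":[0.25,0,0],"spin":0}
    - {"xyz":[0.4,0,0],"spin":0}
    - {"xyz":[0,0,0],"spin":0}
  gripper: 42

```text
time: 14.3
tool_pos: [630.5, -46.9, 201.9]
tcp_rot: [3.141, -0.001, -2.116]
contact_force: [0.2, -0.2, 0.2]
grip_width: 38.3
finger_force: 0.0
```

jog_arm:
  targets:
    - {"xyz":[0,0,0],"spin":0}
    - {"xyz":[0,0,0],"spin":0}
    - {"xyz":[0,0,0.2],"spin":0}
    - {"xyz":[0,0,0.25],"spin":0}
    - {"xyz":[0,0,0.25],"spin":0}
    - {"xyz":[0,0,0.2],"spin":0}
    - {"xyz":[0,0,0.06],"spin":0}
    - {"xyz":[0,0,0],"spin":0}
    - {"xyz":[0,0,0],"spin":0}
    - {"xyz":[0,0,0],"spin":0}
  gripper: 0

```text
time: 15.55
tool_pos: [632.5, -44.4, 126.0]
tcp_rot: [-3.14, 0.001, -2.113]
contact_force: [-0.9, -0.4, 0.3]
grip_width: 0.5
finger_force: 0.0
```

```bash
python3 - <<'E'
from h import *
step([632.8,-43,125],4.17-2*np.pi); o=bot.get_obs(); print(o['time'],o['contact_force'],o['grip_width'])
b=bot.capture('top'); s=bot.capture('side')
cv2.imwrite('pics/w6.png',np.hstack([cv2.resize(s[100:230,280:400],(369,400),interpolation=2),cv2.resize(b[140:240,190:300],(431,400),interpolation=2)]))
E
```

```text
pos [632.46 -44.42 126.04] rot [-3.1403e+00  6.0000e-04 -2.1134e+00] dtool mm [-1.39  0.44  1.05] frac [-0.0174  0.0055  0.0131] spin frac -0.002
15.55 [-0.909283  -0.4275873  0.3130114] 0.4542179269792132
```

View pics/w6.png

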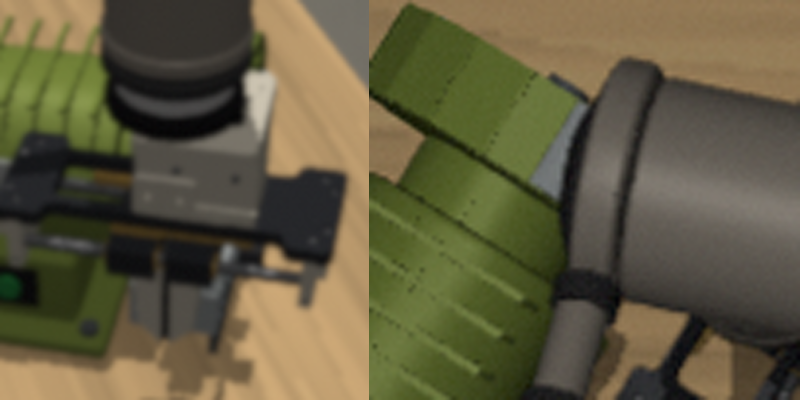

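The side view shows the shut fingers in front of the rest, and the gauge is hidden behind the gripper. Beginning the push.

jog_arm:
  targets:
    - {"xyz":[-0.01,0,0.01],"spin":0}
    - {"xyz":[-0.01,0,0],"spin":0}
    - {"xyz":[-0.01,0,0],"spin":0}
    - {"xyz":[-0.01,0,0],"spin":0}
    - {"xyz":[-0.01,0,0],"spin":0}
    - {"xyz":[-0.01,0,0],"spin":0}
    - {"xyz":[-0.01,0,0],"spin":0}
    - {"xyz":[-0.01,0,0],"spin":0}
    - {"xyz":[-0.01,0,0],"spin":0}
    - {"xyz":[-0.01,0,0],"spin":0}

```text
time: 16.9
tool_pos: [636.2, -37.4, 124.5]
tcp_rot: [3.142, 0.0, -2.113]
contact_force: [-0.2, 0.6, -1.0]
grip_width: 0.5
finger_force: 0.0
```

jog_arm:
  targets:
    - {"xyz":[-0.01,0,0],"spin":0}
    - {"xyz":[-0.01,0,0],"spin":0}
    - {"xyz":[-0.01,0,0],"spin":0}
    - {"xyz":[-0.01,0,0],"spin":0}
    - {"xyz":[-0.01,0,0],"spin":0}
    - {"xyz":[-0.005,0,0],"spin":0}
    - {"xyz":[-0.005,0,0],"spin":0}
    - {"xyz":[-0.005,0,0],"spin":0}
    - {"xyz":[-0.005,0,0],"spin":0}
    - {"xyz":[-0.005,0,0],"spin":0}

```text
time: 18.15
tool_pos: [638.4, -33.8, 124.5]
tcp_rot: [3.141, -0.003, -2.114]
contact_force: [-4.1, -5.9, 1.7]
grip_width: 0.8
finger_force: 3.6
```

jog_arm:
  targets:
    - {"xyz":[-0.004,0,0],"spin":0}
    - {"xyz":[-0.004,0,0],"spin":0}
    - {"xyz":[-0.004,0,0],"spin":0}
    - {"xyz":[-0.004,0,0],"spin":0}
    - {"xyz":[-0.004,0,0],"spin":0}
    - {"xyz":[-0.004,0,0],"spin":0}
    - {"xyz":[-0.004,0,0],"spin":0}
    - {"xyz":[-0.004,0,0],"spin":0}
    - {"xyz":[-0.004,0,0],"spin":0}
    - {"xyz":[-0.004,0,0],"spin":0}

```text
time: 19.4
tool_pos: [640.0, -31.1, 124.5]
tcp_rot: [3.141, -0.003, -2.114]
contact_force: [-4.6, -5.9, 2.1]
grip_width: 0.3
finger_force: 3.8
```

jog_arm:
  targets:
    - {"xyz":[-0.003,0,0],"spin":0}
    - {"xyz":[-0.003,0,0],"spin":0}
    - {"xyz":[-0.003,0,0],"spin":0}
    - {"xyz":[-0.003,0,0],"spin":0}
    - {"xyz":[-0.003,0,0],"spin":0}
    - {"xyz":[-0.003,0,0],"spin":0}
    - {"xyz":[-0.003,0,0],"spin":0}
    - {"xyz":[-0.003,0,0],"spin":0}
    - {"xyz":[-0.003,0,0],"spin":0}
    - {"xyz":[-0.003,0,0],"spin":0}

```text
time: 20.65
tool_pos: [640.5, -30.3, 124.5]
tcp_rot: [3.14, -0.005, -2.114]
contact_force: [-8.0, -11.0, 4.1]
grip_width: 0.2
finger_force: 6.6
```

Nipped: 13.6 N, of which about 7 N moves the rest and about 6 N is on the blade, and the travel has stopped. Backing off and rising to the same relative height as at the block, to match the red handle's place in the wrist view.

jog_arm:
  targets:
    - {"xyz":[0.015,0,0],"spin":0}
    - {"xyz":[0.015,0,0],"spin":0}
    - {"xyz":[0.03,0,0],"spin":0}
    - {"xyz":[0.09,0,0],"spin":0}
    - {"xyz":[0,0,-0.2],"spin":0}
    - {"xyz":[0,0,-0.4],"spin":0}
    - {"xyz":[0,0,-0.5],"spin":0}
    - {"xyz":[0,0,-0.47],"spin":0}
    - {"xyz":[0,0,-0.2],"spin":0}
    - {"xyz":[0,0,0],"spin":0}

```text
time: 21.9
tool_pos: [636.7, -37.8, 268.8]
tcp_rot: [-3.137, 0.002, -2.113]
contact_force: [-0.5, 0.1, -0.7]
grip_width: 0.6
finger_force: 0.0
```

jog_arm:
  targets:
    - {"xyz":[-0.2,0,0],"spin":0}
    - {"xyz":[-0.3,0,0],"spin":0}
    - {"xyz":[-0.1,0,0],"spin":0}
    - {"xyz":[0,0,0],"spin":0}
    - {"xyz":[0,0,0],"spin":0}
    - {"xyz":[0,0,0],"spin":0}
    - {"xyz":[0,0,0],"spin":0}
    - {"xyz":[0,0,0],"spin":0}
    - {"xyz":[0,0,0],"spin":0}
    - {"xyz":[0,0,0],"spin":0}
  gripper: 50

```text
time: 23.15
tool_pos: [660.8, 3.3, 266.1]
tcp_rot: [-3.142, 0.0, -2.113]
contact_force: [-0.4, -0.4, 0.3]
grip_width: 45.9
finger_force: 0.0
```

```bash
cat > red.py <<'E'
from h import *
def red(a):
    b,g,r=[x.astype(int) for x in cv2.split(a)]
    m=((r>90)&(g<r*.35)&(b<r*.35)).astype(np.uint8)
    m[290:]=0
    n,l,s,c=cv2.connectedComponentsWithStats(m); 
    return [(s[i].tolist(),c[i].round(2).tolist()) for i in range(1,n) if s[i,4]>40]
E
python3 - <<'E'
from red import *
o=bot.get_obs(); step([661.2,3.5,266.2],4.17-2*np.pi,o); print(o['time'],o['contact_force'],o['grip_width'])
a=bot.capture('wrist'); cv2.imwrite('pics/x_w7.png',a)
print('ref',red(cv2.imread('pics/w2.png'))); print('now',red(a))
c=cal('wrist'); print('px/mm tool x', proj(c,np.r_[o['tool_pos'][:2],184])-proj(c,np.r_[o['tool_pos'][:2]+np.array([-.515,-.857])*5,184]))
E
```

```text
pos [660.78   3.27 266.09] rot [-3.1416e+00  1.0000e-04 -2.1134e+00] dtool mm [-0.41 -0.24 -0.11] frac [-0.0051 -0.003  -0.0014] spin frac -0.002
23.15 [-0.39266132 -0.44781144  0.30374478] 45.941426864730154
ref [([305, 231, 24, 26, 535], [316.62, 245.08])]
now [([306, 240, 23, 19, 413], [317.01, 249.39])]
px/mm tool x [1.90852015e-04 6.66140655e+00]
```

```bash
python3 - <<'E'
from h import *
A=[cv2.resize(cv2.imread(f)[200:280,270:370],(400,320),interpolation=0) for f in('pics/w2.png','pics/x_w7.png')]
cv2.imwrite('pics/v10.png',np.hstack(A))
E
```

```text
(no output)
```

View pics/v10.png

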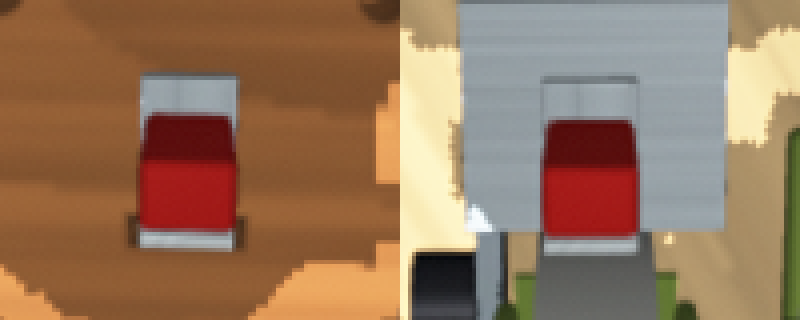

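The ref (left) and now (right) views show the gauge standing squarely on the rest, its blade (row about 245) between the rest edge (232) and the grey wheel. The handle lies 4 to 5 crop pixels lower, which is about 0.9 mm in tool −x. I correct for that and descend.

jog_arm:
  targets:
    - {"xyz":[-0.012,0,0.25],"spin":0}
    - {"xyz":[0,0,0.4],"spin":0}
    - {"xyz":[0,0,0.4],"spin":0}
    - {"xyz":[0,0,0.2],"spin":0}
    - {"xyz":[0,0,0.1],"spin":0}
    - {"xyz":[0,0,0.04],"spin":0}
    - {"xyz":[0,0,0],"spin":0}
    - {"xyz":[0,0,0],"spin":0}
    - {"xyz":[0,0,0],"spin":0}
    - {"xyz":[0,0,0],"spin":0}

```text
time: 24.45
tool_pos: [661.4, 4.1, 155.1]
tcp_rot: [-3.141, 0.0, -2.113]
contact_force: [-0.3, 0.3, 0.8]
grip_width: 46.2
finger_force: 0.0
```

jog_arm:
  targets:
    - {"xyz":[0,0,0],"spin":0}
    - {"xyz":[0,0,0],"spin":0}
    - {"xyz":[0,0,0],"spin":0}
    - {"xyz":[0,0,0],"spin":0}
    - {"xyz":[0,0,0],"spin":0}
    - {"xyz":[0,0,0],"spin":0}
    - {"xyz":[0,0,0],"spin":0}
    - {"xyz":[0,0,0],"spin":0}
    - {"xyz":[0,0,0],"spin":0}
    - {"xyz":[0,0,0],"spin":0}
  gripper: 10

```text
time: 25.7
tool_pos: [661.4, 4.0, 154.9]
tcp_rot: [-3.141, 0.0, -2.113]
contact_force: [2.4, -1.9, -0.4]
grip_width: 17.9
finger_force: 30.0
```

jog_arm:
  targets:
    - {"xyz":[0,0,-0.005],"spin":0}
    - {"xyz":[0,0,-0.005],"spin":0}
    - {"xyz":[0,0,-0.005],"spin":0}
    - {"xyz":[0,0,-0.005],"spin":0}
    - {"xyz":[0,0,-0.005],"spin":0}
    - {"xyz":[0,0,-0.005],"spin":0}
    - {"xyz":[0,0,-0.005],"spin":0}
    - {"xyz":[0,0,-0.005],"spin":0}
    - {"xyz":[0,0,-0.005],"spin":0}
    - {"xyz":[0,0,-0.005],"spin":0}

```text
time: 26.95
tool_pos: [661.0, 4.3, 158.8]
tcp_rot: [3.141, -0.0, -2.113]
contact_force: [-0.8, 2.1, -5.7]
grip_width: 18.2
finger_force: 30.0
```

Light drag (about 4 to 5 N). Continuing straight up, slowly.

jog_arm:
  targets:
    - {"xyz":[0,0,-0.008],"spin":0}
    - {"xyz":[0,0,-0.008],"spin":0}
    - {"xyz":[0,0,-0.008],"spin":0}
    - {"xyz":[0,0,-0.008],"spin":0}
    - {"xyz":[0,0,-0.008],"spin":0}
    - {"xyz":[0,0,-0.008],"spin":0}
    - {"xyz":[0,0,-0.008],"spin":0}
    - {"xyz":[0,0,-0.008],"spin":0}
    - {"xyz":[0,0,-0.008],"spin":0}
    - {"xyz":[0,0,-0.008],"spin":0}

```text
time: 28.2
tool_pos: [661.3, 4.1, 165.3]
tcp_rot: [-3.142, 0.0, -2.113]
contact_force: [-0.5, 2.3, -6.2]
grip_width: 17.8
finger_force: 30.0
```

jog_arm:
  targets:
    - {"xyz":[0,0,-0.012],"spin":0}
    - {"xyz":[0,0,-0.012],"spin":0}
    - {"xyz":[0,0,-0.012],"spin":0}
    - {"xyz":[0,0,-0.012],"spin":0}
    - {"xyz":[0,0,-0.012],"spin":0}
    - {"xyz":[0,0,-0.012],"spin":0}
    - {"xyz":[0,0,-0.012],"spin":0}
    - {"xyz":[0,0,-0.012],"spin":0}
    - {"xyz":[0,0,-0.012],"spin":0}
    - {"xyz":[0,0,-0.012],"spin":0}

```text
time: 29.45
tool_pos: [661.5, 4.0, 175.3]
tcp_rot: [-3.141, 0.0, -2.113]
contact_force: [-0.4, 0.3, -0.8]
grip_width: 18.3
finger_force: 30.0
```

The blade is free and the drag ended as it left the gap. Returning to the block.

jog_arm:
  targets:
    - {"xyz":[0,0,-0.2],"spin":0}
    - {"xyz":[0,0,-0.2],"spin":0}
    - {"xyz":[0.4,0,0],"spin":0}
    - {"xyz":[0.5,0,0],"spin":0}
    - {"xyz":[0.45,0,0],"spin":0}
    - {"xyz":[0.25,0,0],"spin":0}
    - {"xyz":[0,0,0],"spin":1}
    - {"xyz":[0,0,0],"spin":1}
    - {"xyz":[0,0,0],"spin":1}
    - {"xyz":[0,0,0],"spin":1}

```text
time: 30.7
tool_pos: [595.7, -105.2, 207.7]
tcp_rot: [-3.141, 0.001, -2.516]
contact_force: [0.8, 0.7, -0.2]
grip_width: 17.7
finger_force: 30.0
```

jog_arm:
  targets:
    - {"xyz":[0,0,0],"spin":1}
    - {"xyz":[0,0,0],"spin":1}
    - {"xyz":[0,0,0],"spin":1}
    - {"xyz":[0,0,0],"spin":1}
    - {"xyz":[0,0,0],"spin":1}
    - {"xyz":[0,0,0],"spin":1}
    - {"xyz":[0,0,0],"spin":0.5}
    - {"xyz":[0,0,0],"spin":0}
    - {"xyz":[0,0,0],"spin":0}
    - {"xyz":[0,0,0],"spin":0}

```text
time: 31.95
tool_pos: [595.3, -105.5, 207.0]
tcp_rot: [3.142, 0.0, 3.12]
contact_force: [-0.1, 0.1, -1.9]
grip_width: 17.8
finger_force: 30.0
```

```bash
python3 - <<'E'
from h import *
o=bot.get_obs(); step([502.44,-298.89,110],3.1198,o); print(o['time'],o['contact_force'],o['grip_width'])
E
```

```text
pos [ 595.29 -105.45  207.01] rot [3.1415e+00 2.0000e-04 3.1205e+00] dtool mm [  88.77 -195.36   96.97] frac [ 1.1096 -2.4421  1.2122] spin frac 0.007
31.95 [-0.14153388  0.10651532 -1.93524934] 17.838951008864466
```

jog_arm:
  targets:
    - {"xyz":[0.2,-0.44,0],"spin":0}
    - {"xyz":[0.22,-0.5,0],"spin":0}
    - {"xyz":[0.22,-0.5,0.1],"spin":0}
    - {"xyz":[0.22,-0.5,0.2],"spin":0}
    - {"xyz":[0.2,-0.4,0.3],"spin":0}
    - {"xyz":[0.05,-0.1,0.3],"spin":0}
    - {"xyz":[0,0,0.2],"spin":0}
    - {"xyz":[0,0,0.1],"spin":0}
    - {"xyz":[0,0,0],"spin":0}
    - {"xyz":[0,0,0],"spin":0}

```text
time: 33.2
tool_pos: [502.9, -298.6, 111.7]
tcp_rot: [-3.141, 0.001, 3.121]
contact_force: [-0.5, -0.6, -1.6]
grip_width: 17.8
finger_force: 30.0
```

```bash
python3 - <<'E'
from red import *
o=bot.get_obs(); step([502.44,-298.89,50.7],3.1198,o); print(o['time'],o['contact_force'],o['grip_width'])
a=bot.capture('wrist'); cv2.imwrite('pics/x_w11.png',a); r=cv2.imread('pics/w3.png')[:, :340]
a=a[150:400,150:490]
for i in (r,a): print(red(i))
# match gauge region (foot rear + handle), brightness-normalised
T=cv2.cvtColor(r[108:170,140:198],6); 
m=cv2.matchTemplate(cv2.cvtColor(a,6)[98:180,130:208],T,cv2.TM_CCOEFF_NORMED); print(cv2.minMaxLoc(m),'expect (10,10)')
for i in (r,a): print(i[105:190:2,169].tolist()[:43])
E
```

```text
pos [ 502.93 -298.55  111.73] rot [-3.1407e+00  1.4000e-03  3.1208e+00] dtool mm [ 0.56 -0.29 61.03] frac [ 0.0071 -0.0036  0.7629] spin frac 0.01
33.2 [-0.53629748 -0.56291148 -1.59058361] 17.789361855035615
[([147, 133, 42, 36, 915], [168.83, 155.16])]
[([147, 137, 42, 32, 721], [168.12, 157.91])]
(0.3160996437072754, 0.9941785931587219, (2, 0), (10, 10)) expect (10,10)
[[46, 81, 127], [46, 79, 124], [47, 80, 125], [47, 80, 124], [86, 83, 79], [104, 100, 93], [163, 159, 150], [165, 159, 150], [166, 161, 152], [165, 160, 150], [166, 160, 150], [166, 160, 150], [167, 161, 151], [34, 33, 91], [14, 14, 89], [14, 15, 90], [14, 14, 91], [14, 12, 90], [11, 13, 90], [13, 14, 91], [13, 14, 90], [12, 12, 90], [14, 13, 92], [15, 13, 92], [13, 14, 91], [14, 14, 92], [14, 15, 92], [14, 15, 92], [14, 15, 92], [16, 17, 118], [20, 21, 148], [23, 25, 158], [32, 30, 70], [46, 43, 40], [59, 54, 53], [53, 48, 48], [66, 60, 59], [62, 58, 54], [69, 64, 61], [72, 67, 64], [75, 70, 68], [75, 70, 67], [75, 72, 68]]
[[51, 89, 139], [49, 88, 137], [50, 86, 135], [48, 83, 131], [82, 85, 89], [94, 91, 85], [163, 158, 148], [164, 159, 149], [165, 158, 150], [164, 158, 150], [164, 158, 149], [166, 160, 150], [165, 159, 149], [47, 46, 101], [11, 14, 88], [12, 13, 89], [13, 15, 91], [14, 14, 91], [14, 14, 91], [13, 14, 89], [12, 13, 89], [14, 14, 90], [13, 14, 90], [12, 13, 91], [13, 15, 91], [14, 15, 92], [11, 13, 90], [15, 16, 92], [13, 13, 90], [15, 17, 114], [20, 23, 148], [24, 26, 158], [32, 31, 71], [45, 42, 38], [57, 53, 51], [54, 49, 48], [67, 62, 60], [61, 57, 55], [68, 64, 61], [73, 68, 65], [74, 70, 67], [75, 70, 67], [76, 72, 69]]
```

The grip matches the first one to within a pixel. Descending to just above the slot.

jog_arm:
  targets:
    - {"xyz":[0.006,-0.004,0.1],"spin":0}
    - {"xyz":[0,0,0.15],"spin":0}
    - {"xyz":[0,0,0.14],"spin":0}
    - {"xyz":[0,0,0.07],"spin":0}
    - {"xyz":[0,0,0],"spin":0}
    - {"xyz":[0,0,0],"spin":0}
    - {"xyz":[0,0,0],"spin":0}
    - {"xyz":[0,0,0],"spin":0}
    - {"xyz":[0,0,0],"spin":0}
    - {"xyz":[0,0,0],"spin":0}

```text
time: 34.5
tool_pos: [501.7, -299.0, 74.1]
tcp_rot: [3.142, 0.0, 3.12]
contact_force: [-0.4, 0.2, -0.1]
grip_width: 17.7
finger_force: 30.0
```

jog_arm:
  targets:
    - {"xyz":[-0.008,0.001,0],"spin":0}
    - {"xyz":[0,0,0.02],"spin":0}
    - {"xyz":[0,0,0.03],"spin":0}
    - {"xyz":[0,0,0.03],"spin":0}
    - {"xyz":[0,0,0.04],"spin":0}
    - {"xyz":[0,0,0.04],"spin":0}
    - {"xyz":[0,0,0.04],"spin":0}
    - {"xyz":[0,0,0.04],"spin":0}
    - {"xyz":[0,0,0.03],"spin":0}
    - {"xyz":[0,0,0],"spin":0}

```text
time: 35.75
tool_pos: [502.2, -298.9, 52.2]
tcp_rot: [3.141, -0.0, 3.12]
contact_force: [0.1, 0.2, -0.8]
grip_width: 17.7
finger_force: 30.0
```

In the slot with no resistance. Seating the last 1.5 to 2 mm.

jog_arm:
  targets:
    - {"xyz":[-0.002,0,0.006],"spin":0}
    - {"xyz":[0,0,0.006],"spin":0}
    - {"xyz":[0,0,0.006],"spin":0}
    - {"xyz":[0,0,0.003],"spin":0}
    - {"xyz":[0,0,0],"spin":0}
    - {"xyz":[0,0,0],"spin":0}
    - {"xyz":[0,0,0],"spin":0}
    - {"xyz":[0,0,0],"spin":0}
    - {"xyz":[0,0,0],"spin":0}
    - {"xyz":[0,0,0],"spin":0}

```text
time: 37.0
tool_pos: [502.5, -298.9, 50.9]
tcp_rot: [3.142, 0.0, 3.12]
contact_force: [-1.3, 1.1, 2.2]
grip_width: 17.3
finger_force: 30.0
```

jog_arm:
  targets:
    - {"xyz":[0,0,0.005],"spin":0}
    - {"xyz":[0,0,0],"spin":0}
    - {"xyz":[0,0,0],"spin":0}
    - {"xyz":[0,0,0],"spin":0}
    - {"xyz":[0,0,0],"spin":0}
    - {"xyz":[0,0,0],"spin":0}
    - {"xyz":[0,0,0],"spin":0}
    - {"xyz":[0,0,0],"spin":0}
    - {"xyz":[0,0,0],"spin":0}
    - {"xyz":[0,0,0],"spin":0}

```text
time: 38.25
tool_pos: [502.5, -299.0, 50.9]
tcp_rot: [-3.141, 0.0, 3.12]
contact_force: [-2.1, 1.1, 5.6]
grip_width: 17.6
finger_force: 30.0
```

jog_arm:
  targets:
    - {"xyz":[0,0,0],"spin":0}
    - {"xyz":[0,0,0],"spin":0}
    - {"xyz":[0,0,0],"spin":0}
    - {"xyz":[0,0,0],"spin":0}
    - {"xyz":[0,0,0],"spin":0}
    - {"xyz":[0,0,-0.15],"spin":0}
    - {"xyz":[0,0,-0.4],"spin":0}
    - {"xyz":[0,0,-0.5],"spin":0}
    - {"xyz":[0,0,-0.35],"spin":0}
    - {"xyz":[0,0,0],"spin":0}
  gripper: 50

```text
time: 39.5
tool_pos: [503.7, -299.9, 165.6]
tcp_rot: [-3.138, 0.005, 3.12]
contact_force: [0.8, 0.2, -0.2]
grip_width: 45.8
finger_force: 0.0
```

```bash
python3 - <<'E'
from red import *
import glob
for i in range(4): a=bot.capture('wrist')
o=bot.get_obs(); step([502.32,-298.85,162.35],3.1188,o); print(o['time'],o['grip_width'],o['contact_force'])
r=cv2.imread('pics/w2.png')
print(red(r),red(a))
T=cv2.cvtColor(r[210:268,295:340],6); print(cv2.minMaxLoc(cv2.matchTemplate(cv2.cvtColor(a,6)[200:278,285:350],T,cv2.TM_CCOEFF_NORMED)),'expect 10,10')
# top view: rest-to-wheel gap, new v old
t=bot.capture('top'); cv2.imwrite('pics/x_tend.png',t); t0=cv2.imread('pics/top0.png')
d=cv2.absdiff(t,t0).max(2)
g=lambda i:cv2.cvtColor(i,6)[190:225,255:305]
print('rest shift px',cv2.phaseCorrelate(g(t0).astype(np.float32),g(t).astype(np.float32)))
for n,(u,v) in dict(dresser=(238,325),tin=(277,326),brass=(325,323),orange=(416,221),blue=(428,336)).items(): print(n,(d[v-28:v+28,u-28:u+28]>40).sum())
E
```

```text
pos [ 501.86 -298.51  161.13] rot [ 3.1401e+00 -1.9000e-03  3.1198e+00] dtool mm [-0.46 -0.33 -1.22] frac [-0.0058 -0.0041 -0.0153] spin frac 0.01
39.7 45.80214399341834 [-0.24859983 -0.1188186   0.07433734]
[([305, 231, 24, 26, 535], [316.62, 245.08])] [([305, 232, 25, 27, 558], [317.05, 246.72])]
(-0.16816945374011993, 0.9651015400886536, (10, 0), (10, 11)) expect 10,10
rest shift px ((-0.013989466494280123, -0.23541260300630285), 0.46018650107913545)
dresser 0
tin 80
brass 20
orange 109
blue 938
```

jog_arm:
  targets:
    - {"xyz":[0,0,-0.4],"spin":0}
    - {"xyz":[0,0.4,-0.2],"spin":0}
    - {"xyz":[0,0.5,0],"spin":0}
    - {"xyz":[0,0.5,0],"spin":0}
    - {"xyz":[0.2,0.5,0],"spin":0}
    - {"xyz":[0.2,0.5,0],"spin":0}
    - {"xyz":[0.2,0.5,0],"spin":0}
    - {"xyz":[0,0.2,0],"spin":0}
    - {"xyz":[0,0,0],"spin":0}
    - {"xyz":[0,0,0],"spin":0}

```text
time: 41.0
tool_pos: [460.5, -51.0, 210.1]
tcp_rot: [-3.141, -0.0, 3.119]
contact_force: [0.4, -1.3, 1.1]
grip_width: 45.8
finger_force: 0.0
```

```bash
python3 - <<'E'
from red import *
t=bot.capture('top'); s=bot.capture('side'); cv2.imwrite('pics/x_tend2.png',t); t0=cv2.imread('pics/top0.png'); s0=cv2.imread('pics/side0.png')
o=bot.get_obs(); print(o['time'],o['tool_pos'])
def shift(a,b,u,v,h=14,w=None):
    w=w or h; G=lambda i:cv2.resize(cv2.cvtColor(i,6),None,fx=8,fy=8,interpolation=cv2.INTER_CUBIC)
    T=G(a)[(v-h)*8:(v+h)*8,(u-w)*8:(u+w)*8]; I=G(b)[(v-h-9)*8:(v+h+9)*8,(u-w-9)*8:(u+w+9)*8]
    _,m,_,l=cv2.minMaxLoc(cv2.matchTemplate(I,T,cv2.TM_CCOEFF_NORMED)); return round(m,3),(np.array(l)/8-9).tolist()
for n,(u,v) in dict(rest=(278,204),brownrest=(196,331),tin=(277,326),orange=(416,225),blue=(428,336),gauge=(418,282)).items(): print('top',n,shift(t0,t,u,v,18 if 'rest' in n else 14))
for n,(u,v) in dict(rest=(340,190),blue=(247,410),orange=(386,352),gauge=(312,362),tin=(219,251)).items(): print('side',n,shift(s0,s,u,v,16))
E
```

```text
41.1 [460.28094527 -51.06881576 210.10733318]
top rest (0.978, [-3.125, -2.0])
top brownrest (0.999, [0.0, 0.0])
top tin (0.233, [9.0, -9.0])
top orange (0.995, [0.0, 0.0])
top blue (0.997, [0.0, 0.0])
top gauge (0.969, [-0.25, -0.125])
side rest (0.984, [0.625, -2.375])
side blue (1.0, [0.0, 0.0])
side orange (1.0, [0.0, 0.0])
side gauge (0.994, [0.125, -0.375])
side tin (0.909, [0.0, -0.75])
```

```bash
python3 -c "
from plant import bot
print(bot.close_job())"
```

```text
the job is handed in; nothing more can be done
None
```

The job is handed in: the rest was brought up until the blade was nipped (about 6 N) and left there, the gauge drew out with about 5 N of drag, and it is back home in its slot. I judged the 3 mm gap by feel, not by measuring it. I saw no sign that anything else was shifted, but my last look at the tin was partly blocked by the arm.

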